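# Show the trainee which mask, which outlet, then press the test key

### The arm

A 6-joint arm with a two-finger parallel gripper is mounted at the origin on the work surface. World frame = base frame: x ahead of the robot, y to its left, z up, the work surface at z = 0. Lengths are in m, angles in rad, forces in N, time in s.
With the tool pointing down it reaches from about 0.25 to 0.775 m from the base axis. Payload 8.9 kg.
Tool frame: the origin (TCP) lies between the finger pads; the fingertips stand 19 mm ahead of it and the grasp point (between the pads) is the TCP; z points along the fingers, x is the direction in which the jaws open and shut, and the axes are right-handed (so a half turn about z gives the same grasp; the last joint's range is limited). The gripper opens to 85 mm and grips with 20 to 120 N. Pads are 22 mm wide; open, the fingers measure 114 mm over their backs; the gripper's body (76 mm by 85 mm) begins 54 mm behind the grasp point. The pads swing forward as they close: fully open they stand 13 mm farther back than shut.
Start: joints at [0.983, 0.291, -0.153, 1.127, 0, 1.431], TCP at [0.228, 0.473, 0.25] pointing down, gripper open.
Joint ranges: [-2.52, 2.52], [-0.91, 1.74], [-1.3, 1.37], [-1.96, 2.02], [-1.52, 1.47], [-3.14, 3.14]. Speed limits (rad/s): [2.22, 2.22, 2.79, 3.14, 3.14, 3.14].

### API

Orientations are given as [roll, pitch, yaw] about the fixed x, y, z axes, in that order (R = Rz(yaw) Ry(pitch) Rx(roll)).
In Python, from station import ctrl gives the robot as it stands. The module is installed in compiled form; this text tells all that it offers.
- The arm moves only by the shell command python3 -m inch 'ROWS' [OPENING] [FORCE]. ROWS is JSON, a list of rows, each a list of 2 entries, a list of its own where there are three numbers: the shift along the world's x, y, z in m, then the turn about the world's z in degrees. In form: [[[x, y, z], roll], ...]. A call has 1 to 12 rows; each row is the pose to reach, as a shift and turn from the pose commanded when the call began; what a row does not reach only later rows make up. A row lasts 1/10 s, in which the tool goes at most 50 mm and 8.59 degrees, less where a joint would pass 70% of its speed; a pose out of reach is approached as far as the arm can. A call with a gripper value outside its range is refused whole. OPENING is the opening, from 0 (shut) to 1 (fully open), set as the call begins (- or left out, the last holds). The fingers move at their own pace and stop on an object; FORCE is the grip in N (left out, the last holds). Time passes only in rows, so rows that repeat a pose let the fingers close. It gives the time, the measured TCP pose, the force and the opening at its end, in the units of the state.
- ctrl.observe(): the state, without advancing time (a new reading comes with each control period).
- ctrl.capture(name): name is "side" or "top"; returns a dict with "frame" (384x512x3 uint8, red, green, blue), "depth" (384x512 float32, m along the optical axis (not along the pixel's ray), 0 where there is no reading), "intrinsics" (3x3 intrinsics, pixels), "k1" (the pictures are not rectified: a ray, as slopes to the right and down, at radius r is drawn at 1 + k1 r^2 times it, then the intrinsics apply), "cam_to_world" (4x4, takes a point from camera to world coordinates). Camera axes: x right, y down, z forward; pixel columns grow to the right and rows downward; lengths in m; the calibration is good to about 2 mm. A picture is of the moment at which its call begins.
- ctrl.finish_job(): hands the job in, once; it reports no verdict.
The state is a dict: "t": time; "joint_pos": joint angles; "qvel": joint speeds; "joint_efforts": joint torques, N m; "tcp_pos": TCP position; "tcp_rot": TCP orientation; "wrist_force": force on the tool from outside, world axes, zero at the start; "ft_torque": the same for the moment, N m; "gripper_width": opening from 0.0 (shut) to 1.0 (fully open).
Only numpy, scipy, OpenCV 4.12 (cv2) and the standard library are available. Lean on these libraries where they do the work, as an engineer would, in place of code of your own. Each camera call takes 0.05 s, during which the arm holds its last target. There are 200 camera calls.

### The job

Show a trainee how the ventilator is set up for this baby: point straight down at the middle-sized of the three face masks with the fingertips just above it (two to four centimetres clear) and stay there for two seconds, then point in the same way for two seconds at the taller of the two outlet pipes on the ventilator, where the mask belongs. Then press the larger of the ventilator's two round keys fully down for half a second, let it spring back and draw the hand clear. Touch no mask and no outlet, do not point at the wrong ones or press the smaller key, grasp and lift nothing, and leave everything else where it is.

Things in the scene. Friction and masses are not known exactly. Their poses are not given: they have to be found in the camera images.
- mask_small: the smallest face mask as a body (36 mm across, 34 mm high, round); origin: centre of its underside, z up
- mask_small_top (a point): the smallest face mask for newborns lying rim-down, off-white: a round flat-bottomed dome that narrows to an upright neck 22 mm across with a dark hole in its top; rim 36 mm across, 34 mm high in all, 20 g. This point: centre of the neck's top, z up. Loose: it slides or tips if touched. The three masks have one shape and colour, differ in size, lie on the table (z = 0) in any order and at least 110 mm apart, centre to centre
- mask_middle: the middle-sized face mask as a body (52 mm across, 42 mm high, round); origin: centre of its underside, z up
- mask_middle_top (a point): the middle-sized face mask for newborns lying rim-down, off-white: a round flat-bottomed dome that narrows to an upright neck 22 mm across with a dark hole in its top; rim 52 mm across, 42 mm high in all, 30 g. This point: centre of the neck's top, z up. Loose: it slides or tips if touched. The three masks have one shape and colour, differ in size, lie on the table (z = 0) in any order and at least 110 mm apart, centre to centre
- mask_large: the largest face mask as a body (72 mm across, 50 mm high, round); origin: centre of its underside, z up
- mask_large_top (a point): the largest face mask for newborns lying rim-down, off-white: a round flat-bottomed dome that narrows to an upright neck 22 mm across with a dark hole in its top; rim 72 mm across, 50 mm high in all, 45 g. This point: centre of the neck's top, z up. Loose: it slides or tips if touched. The three masks have one shape and colour, differ in size, lie on the table (z = 0) in any order and at least 110 mm apart, centre to centre
- ventilator: transport ventilator, a beige box with a teal band round it, 200 (x) x 220 (y) x 100 mm high, fixed on the table; small dark screen and two small knobs on its front (-x) face. Origin: centre of its underside, x points away from the robot side, z up; its flat top face is 100 mm above the origin
- outlet_tall: the taller outlet as a body; origin: centre of its flange's underside, on the ventilator's top face
- outlet_tall_top (a point): the taller of two grey upright outlet pipes on top of the ventilator: 22 mm across, on a 40 mm flange, top 42 mm above the ventilator's top face. This point: centre of the pipe's top, z up. Fixed. The two outlets stand 110 mm apart, either way round, in the half of the top away from the robot, 112 mm behind the keys
- outlet_short: the shorter outlet as a body; origin: centre of its flange's underside, on the ventilator's top face
- outlet_short_top (a point): the shorter of two grey upright outlet pipes on top of the ventilator: 22 mm across, on a 40 mm flange, top 16 mm above the ventilator's top face. This point: centre of the pipe's top, z up. Fixed. The two outlets stand 110 mm apart, either way round, in the half of the top away from the robot, 112 mm behind the keys
- key_large_top (a point): the larger of two round whitish push keys on top of the ventilator, cap 34 mm across; the keys are 110 mm apart, either way round, in the half of the top nearer the robot. This point: centre of the cap's top face, 22 mm above the ventilator's top face (the cap stands 10 mm proud of a fixed grey collar that is 16 mm wider than the cap and 12 mm high); it sinks with the cap. Press straight down
- key_large (a joint): travel of the larger key, pressed downwards: 0 released, 0.006 m fully down; a spring that takes about 1.5 N to start and 5 N fully down and pushes the cap back up when let go
- key_small_top (a point): the smaller of two round whitish push keys on top of the ventilator, cap 18 mm across; the keys are 110 mm apart, either way round, in the half of the top nearer the robot. This point: centre of the cap's top face, 22 mm above the ventilator's top face (the cap stands 10 mm proud of a fixed grey collar that is 16 mm wider than the cap and 12 mm high); it sinks with the cap. Press straight down
- key_small (a joint): travel of the smaller key, pressed downwards: 0 released, 0.006 m fully down; a spring that takes about 1.5 N to start and 5 N fully down and pushes the cap back up when let go
- tape_roll: bystander, loose: roll of tape lying flat, 44 mm across, 19 mm high; origin: centre of its underside. Leave it where it is
- ampoule_box: bystander, loose: small carton 50 x 35 x 28 mm; origin: centre of its underside. Leave it where it is
- penlight: bystander, loose: metal penlight lying, about 130 x 17 x 17 mm; origin: centre of its underside. Leave it where it is
- steel_dish: bystander, loose: steel bowl 110 mm across, 40 mm high; origin: centre of its underside. Leave it where it is
- gel_bottle: bystander, loose: upright gel bottle, 52 mm across, 120 mm high; origin: centre of its underside. Leave it where it is
- aspirator_bulb: bystander, loose: blue-grey suction bulb standing upright, 50 mm across, 85 mm high with a thin spout; origin: centre of its underside. Leave it where it is
Mind the look-alikes: they are no part of the job. What is shaped like the mask_middle but blue is not meant.

How it is judged:
By the outcome, as a careful person would: the job done as asked, in the order asked, and still so for the second after the job is handed in, with the robot touching nothing.
It also fails if it takes over 54 s, if anything falls off the work surface, if the arm or the gripper's body presses on something with over 40 N, if the wrist force passes 120 N, or if a joint passes its speed limit or range.

## Working session

There is one attempt and no reset: what is moved stays moved. The work goes in short steps, Python scripts to look and compute and a shell command to move; the robot and the scene stay as the last step left them, time stands still between calls to the robot, and variables do not carry over. Pictures are saved under pics/ and viewed, about 8 in all and at most 12, crops included, and the job is handed in when it is done.

```bash
mkdir -p pics
cat > h.py <<'E'
import numpy as np, cv2
def world(c):
    K=np.array(c["intrinsics"]);T=np.array(c["cam_to_world"]);d=c["depth"]
    h,w=d.shape;u,v=np.meshgrid(np.arange(w),np.arange(h))
    p=cv2.undistortPoints(np.stack([u,v],-1).reshape(-1,1,2).astype(np.float64),K,np.array([c["k1"],0,0,0.])).reshape(h,w,2)
    P=np.dstack([p[...,0]*d,p[...,1]*d,d])
    W=P@T[:3,:3].T+T[:3,3]; W[d==0]=np.nan
    return W
E
python3 - <<'E'
from station import ctrl
import numpy as np, cv2
for n in("top","side"):
    c=ctrl.capture(n); np.save(n+".npy",c,allow_pickle=True)
    print(n,c["k1"],np.round(c["cam_to_world"],3).tolist(),np.round(c["intrinsics"],1).tolist())
    cv2.imwrite(f"pics/{n}1.png",cv2.resize(c["frame"][...,::-1],(800,600),interpolation=cv2.INTER_CUBIC))
s=ctrl.observe();print(s)
E
```

```text
top -0.1308000232211194 [[0.008, -0.994, 0.11, 0.414], [-1.0, -0.007, 0.005, 0.046], [-0.004, -0.11, -0.994, 1.349], [0.0, 0.0, 0.0, 1.0]] [[465.4, 0.0, 261.7], [0.0, 465.4, 192.5], [0.0, 0.0, 1.0]]
side -0.020401755365835366 [[0.764, -0.382, 0.52, 0.086], [-0.645, -0.441, 0.624, -0.488], [-0.009, -0.812, -0.583, 0.6], [0.0, 0.0, 0.0, 1.0]] [[379.9, 0.0, 266.6], [0.0, 379.9, 189.3], [0.0, 0.0, 1.0]]
{'t': 0.1, 'joint_pos': array([ 9.82688371e-01,  2.91204730e-01, -1.54025354e-01,  1.12667190e+00,
        1.35211241e-05,  1.43151110e+00]), 'qvel': array([ 0.00062921, -0.00030148,  0.00156094, -0.00016484, -0.00184231,
        0.0005468 ]), 'joint_efforts': array([ 1.23897724e-03, -5.37975955e+01,  3.31919575e+01,  9.31744318e-03,
       -2.41936405e-04,  1.84802752e-05]), 'tcp_pos': array([0.22759288, 0.47272042, 0.2498092 ]), 'tcp_rot': array([-3.14142576e+00,  1.09307523e-03,  1.12197369e+00]), 'wrist_force': array([-0.39420025,  0.93328062, -0.01938869]), 'ft_torque': array([-0.00478259,  0.04432103,  0.02237509]), 'gripper_width': 0.998854086633055}
```

View pics/top1.png

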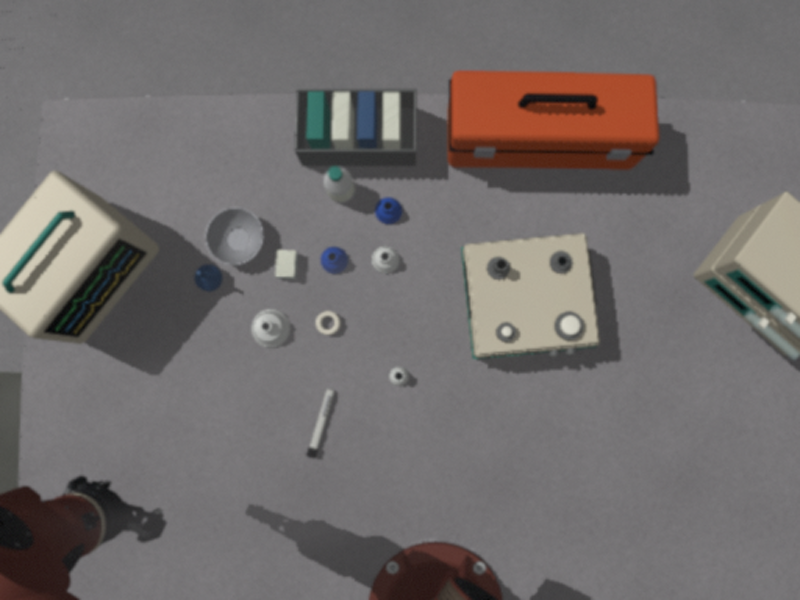

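View pics/side1.png

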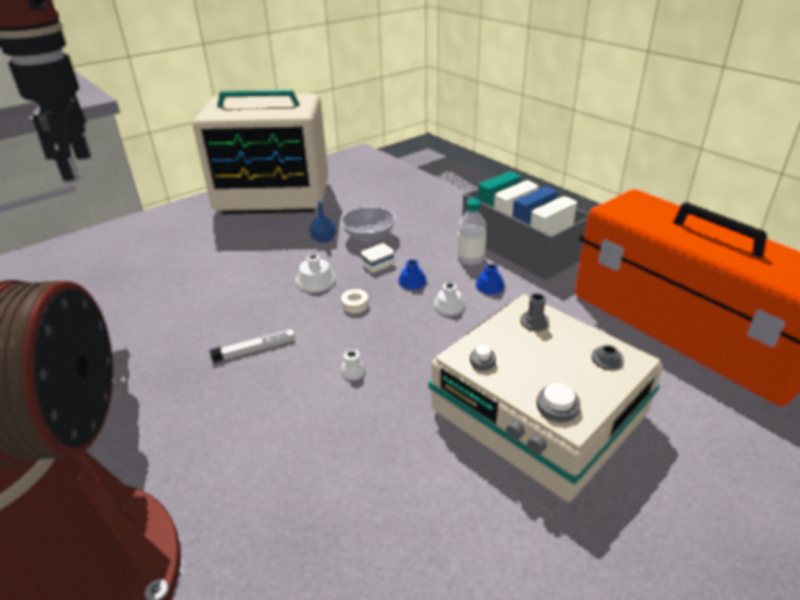

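Top view, pixels in the 800x600 picture:
- **White masks:** large (270,327), middle (385,259), small (399,376). The blue look-alikes are at (334,259) and (388,209).
- **Outlets:** the left one (498,266) looks tall in the side view (537,308). The right one (561,261) is short.
- **Keys:** large (570,325), small (506,330).

Next I'll measure these and confirm them in a crop.

```bash
cat >> h.py <<'E'
def ray(c,uv,z):
    K=np.array(c["intrinsics"]);T=np.array(c["cam_to_world"])
    p=cv2.undistortPoints(np.array([[uv]],float),K,np.array([c["k1"],0,0,0.]))[0,0]
    r=T[:3,:3]@[p[0],p[1],1];o=T[:3,3];return o+r*(z-o[2])/r[2]
def blob(c,uv,r,dark,f):
    # centroid of dark/bright blob nearest the seed uv (native px), within radius r
    g=cv2.cvtColor(c["frame"],cv2.COLOR_RGB2GRAY);m=np.zeros_like(g);cv2.circle(m,tuple(int(round(a)) for a in uv),r,255,-1)
    v=g[m>0];lo,hi=int(v.min()),int(v.max());t=lo+f*(hi-lo)
    b=((g<t) if dark else (g>t))&(m>0)
    n,l,s,ce=cv2.connectedComponentsWithStats(b.astype(np.uint8))
    i=1+min(range(n-1),key=lambda k:np.hypot(*(ce[k+1]-uv))-0.02*s[k+1,4]);return ce[i],s[i,4]
E
python3 - <<'E'
from h import *
C={n:np.load(n+".npy",allow_pickle=True).item() for n in("top","side")}
S={"mid":(.042,(385,255),(450,287),True),"large":(.05,(267,325),(313,257),True),"small":(.034,(399,376),(350,354),True),
"tall":(.142,(504,267),(537,297),True),"short":(.116,(563,261),(607,355),True),
"kL":(.122,(570,325),(559,396),False),"kS":(.122,(506,331),(484,353),False)}
ims=[]
for k,(z,t,s,dark) in S.items():
    for n,uv in(("top",t),("side",s)):
        c=C[n];q=np.array(uv)/1.5625-.18
        r=5 if dark else 9
        ce,a=blob(c,q,r,dark,.4 if dark else .6)
        W=world(c);i,j=ce[::-1].round().astype(int)
        print(k,n,ce.round(1),a,"ray",ray(c,ce,z).round(4),"zdepth",np.round(W[i-2:i+3,j-2:j+3,2].ravel()[[0,12,24]],3))
# rim bounding of white masks from top depth
W=world(C["top"])
m=(W[...,2]>.008)&(W[...,2]<.2)
for n_,uv in(("mid",(385,259)),("large",(270,327)),("small",(399,376)),("vent",(530,295))):
    nn,l=cv2.connectedComponents(m.astype(np.uint8));i=l[int(uv[1]/1.5625),int(uv[0]/1.5625)]
    P=W[l==i];print(n_,i,"lo",np.nanmin(P,0).round(3),"hi",np.nanmax(P,0).round(3))
V=(np.abs(W[...,2]-.1)<.006)&(W[...,1]<0)
print("vent", cv2.minAreaRect(W[V][:,:2].astype(np.float32)))
a=cv2.resize(C["top"]["frame"][100:260,150:400,::-1],None,fx=3,fy=3,interpolation=cv2.INTER_CUBIC)
cv2.imwrite("pics/topcrop.png",a)
b=cv2.resize(C["side"]["frame"][150:320,180:430,::-1],None,fx=3,fy=3,interpolation=cv2.INTER_CUBIC)
cv2.imwrite("pics/sidecrop.png",b)
E
```

```text
mid top [246.  163.5] 16 ray [0.6403 0.098  0.042 ] zdepth [0.047 0.04  0.042]
mid side [287.3 182.1] 9 ray [0.6434 0.0975 0.042 ] zdepth [-0.     0.042  0.04 ]
large top [169.7 208.5] 14 ray [0.5095 0.3112 0.05  ] zdepth [0.046 0.05  0.049]
large side [200.  163.7] 7 ray [0.5145 0.3114 0.05  ] zdepth [-0.     0.05   0.048]
small top [254.8 240.2] 11 ray [0.4233 0.0711 0.034 ] zdepth [0.037 0.037 0.03 ]
small side [224.6 226.1] 11 ray [0.4263 0.07   0.034 ] zdepth [0.033 0.033 0.031]
tall top [321.2 171.3] 57 ray [ 0.6038 -0.1036  0.142 ] zdepth [0.14  0.138 0.111]
tall side [343.8 191.4] 44 ray [ 0.6079 -0.1076  0.142 ] zdepth [0.141 0.142 0.141]
short top [359.8 166.8] 20 ray [ 0.6211 -0.2115  0.116 ] zdepth [0.113 0.114 0.111]
short side [389.5 223.8] 16 ray [ 0.6225 -0.2137  0.116 ] zdepth [0.116 0.117 0.115]
kL top [364.4 207.5] 114 ray [ 0.5105 -0.221   0.122 ] zdepth [0.123 0.122 0.125]
kL side [358.2 251.6] 205 ray [ 0.512  -0.2252  0.122 ] zdepth [0.122 0.122 0.122]
kS top [323.6 211.6] 30 ray [ 0.499 -0.112  0.122] zdepth [0.117 0.122 0.122]
kS side [310.6 222.5] 131 ray [ 0.5046 -0.1161  0.122 ] zdepth [0.122 0.121 0.119]
mid 58 lo [0.615 0.076 0.008] hi [0.662 0.123 0.048]
large 69 lo [0.476 0.277 0.008] hi [0.543 0.345 0.056]
small 81 lo [0.407 0.057 0.008] hi [0.438 0.088 0.038]
vent 51 lo [ 0.455 -0.282  0.009] hi [ 0.676 -0.04   0.146]
vent ((0.44340500235557556, -0.3298083245754242), (0.6301642656326294, 0.7558884024620056), 88.04683685302734)
```

View pics/topcrop.png

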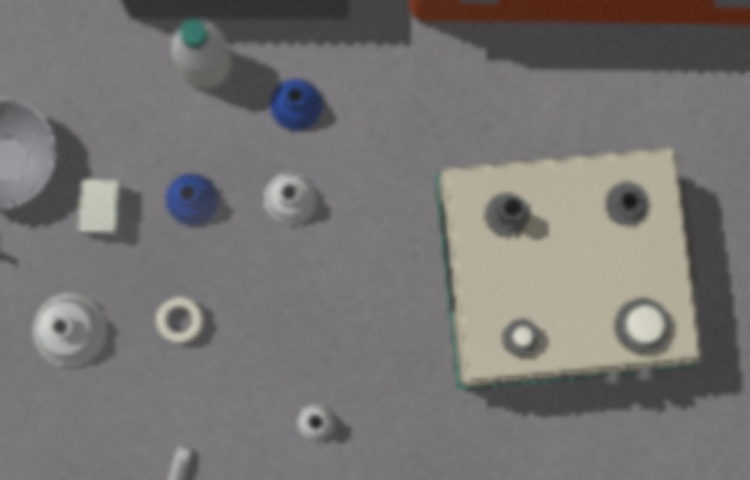

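View pics/sidecrop.png

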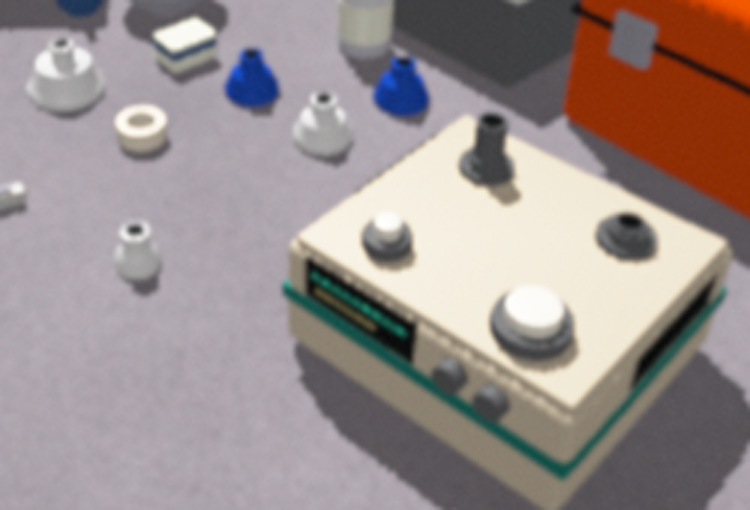

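Crops confirm it:
- **Target mask:** the white one with the intermediate rim (top crop 290,197). Its measured rim span is about 47 mm, against 67 and 31 mm for the others.
- **Target outlet:** the left pipe (side crop 490,120; top at z≈0.142).
- **Target key:** the large cap at (533,310) in the side crop.

Estimates:
- middle mask (0.641, 0.098)
- tall outlet (0.610, -0.104)
- large key (0.5115, -0.223)

The 110/112 mm spacings agree to within about 4 mm. I'll shut the gripper and move over the mask at height.

```bash
python3 -m inch '[[[0.01,-0.01,0],0],[[0.035,-0.03,0],0],[[0.065,-0.06,0],0],[[0.1,-0.09,0],0],[[0.135,-0.12,0],0],[[0.17,-0.15,0],0],[[0.205,-0.18,0],0],[[0.24,-0.21,0],0],[[0.27,-0.24,0],0],[[0.3,-0.265,0],0],[[0.315,-0.28,0],0],[[0.32,-0.285,0],0]]' 0 20 && python3 -m inch '[[[0.015,-0.015,0],0],[[0.04,-0.04,0],0],[[0.065,-0.065,0],0],[[0.08,-0.08,0],0],[[0.09,-0.088,-0.01],0],[[0.093,-0.09,-0.04],0],[[0.093,-0.09,-0.07],0],[[0.093,-0.09,-0.09],0],[[0.093,-0.09,-0.1],0],[[0.093,-0.09,-0.1],0],[[0.093,-0.09,-0.1],0]]'
```

```text
t: 1.3
tcp_pos: [0.5492, 0.1853, 0.2498]
tcp_rot: [-3.142, 0.001, 1.119]
wrist_force: [-0.2, 0.2, -0.4]
gripper_width: -0.0
t: 2.4
tcp_pos: [0.641, 0.0984, 0.1511]
tcp_rot: [3.141, -0.0, 1.122]
wrist_force: [-0.0, 0.0, -0.0]
gripper_width: -0.002
```

At (0.641, 0.098, 0.151). I'll check from the side where the tips stand relative to the neck before descending.

Run:
```python
from station import ctrl
from h import *
c=ctrl.capture("side");np.save("s2.npy",c,allow_pickle=True)
W=world(c);p=ctrl.observe()["tcp_pos"];print(p)
for dz in(0,): 
    m=(np.hypot(W[...,0]-p[0],W[...,1]-p[1])<.04)&(W[...,2]>.07)&(W[...,2]<.2)
    z=W[m][:,2];print(m.sum(),"lowest",np.sort(z)[:12].round(4))
    q=W[m][z<z.min()+.015];print("tip xy",np.median(q,0))
cv2.imwrite("pics/s2.png",cv2.resize(c["frame"][80:230,200:400,::-1],None,fx=4,fy=4,interpolation=cv2.INTER_CUBIC))
```

```text
[0.64135937 0.09828699 0.15151418]
230 lowest [0.1306 0.1309 0.1315 0.1318 0.1318 0.1328 0.1336 0.1344 0.1347 0.1347
 0.1351 0.1358]
tip xy [0.63499978 0.09077829 0.13979226]
```

View pics/s2.png

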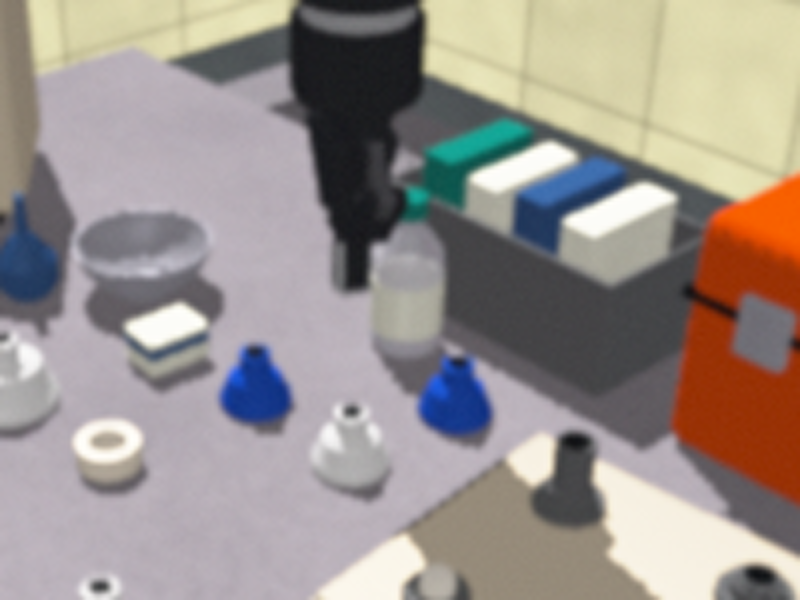

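The tips (350,285) stand straight above the neck (350,410), 19 mm ahead of the TCP as stated. I'll descend 60 mm for 30 mm clearance and hold.

```bash
python3 -m inch '[[[0,0,-0.01],0],[[0,0,-0.03],0],[[0,0,-0.05],0],[[0,0,-0.06],0],[[0,0,-0.06],0],[[0,0,-0.06],0],[[0,0,-0.06],0],[[0,0,-0.06],0],[[0,0,-0.06],0],[[0,0,-0.06],0],[[0,0,-0.06],0],[[0,0,-0.06],0]]' && python3 -m inch '[[[0,0,0],0],[[0,0,0],0],[[0,0,0],0],[[0,0,0],0],[[0,0,0],0],[[0,0,0],0],[[0,0,0],0],[[0,0,0],0],[[0,0,0],0],[[0,0,0],0],[[0,0,0],0],[[0,0,0],0]]' && python3 -m inch '[[[0,0,0],0],[[0,0,0],0],[[0,0,0],0],[[0,0,0],0],[[0,0,0],0],[[0,0,0],0],[[0,0,0],0],[[0,0,0],0]]'
python3 - <<'E'
from station import ctrl
from h import *
c=ctrl.capture("side")
cv2.imwrite("pics/s3.png",cv2.resize(c["frame"][80:230,200:400,::-1],None,fx=4,fy=4,interpolation=cv2.INTER_CUBIC))
E
```

```text
t: 3.65
tcp_pos: [0.6408, 0.098, 0.0903]
tcp_rot: [3.142, 0.0, 1.122]
wrist_force: [0.0, 0.4, -0.2]
gripper_width: -0.002
t: 4.85
tcp_pos: [0.6408, 0.098, 0.0903]
tcp_rot: [3.142, -0.0, 1.122]
wrist_force: [0.3, -0.3, 0.4]
gripper_width: 0.002
t: 5.65
tcp_pos: [0.6408, 0.098, 0.0903]
tcp_rot: [3.142, 0.0, 1.122]
wrist_force: [-0.4, -0.2, -0.2]
gripper_width: 0.001
```

View pics/s3.png

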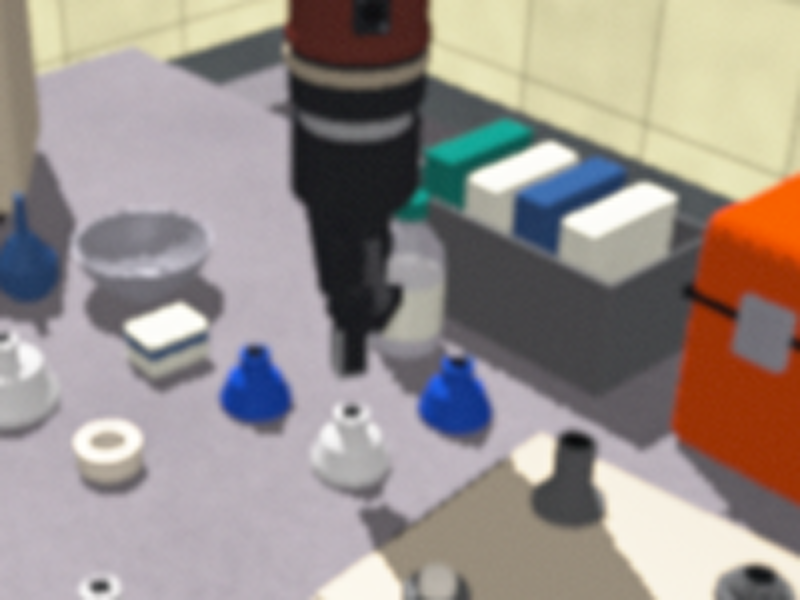

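The fingertips (348,370) are about 30 mm above the middle mask's neck (350,410), held for about 2.6 s with nothing moved. Next I'll rise, cross to the tall outlet at height, descend to z = 0.191 and hold.

```bash
python3 -m inch '[[[0,0,0.015],0],[[0,0,0.05],0],[[0,0,0.09],0],[[0,0,0.13],0],[[0,0,0.155],0],[[0,-0.01,0.16],0],[[-0.005,-0.035,0.16],0],[[-0.01,-0.07,0.16],0],[[-0.015,-0.105,0.16],0],[[-0.02,-0.14,0.16],0],[[-0.027,-0.17,0.16],0],[[-0.031,-0.192,0.16],0]]' && python3 -m inch '[[[0,-0.007,0],0],[[0,-0.01,0],0],[[0,-0.01,-0.01],0],[[0,-0.01,-0.03],0],[[0,-0.01,-0.05],0],[[0,-0.01,-0.059],0],[[0,-0.01,-0.059],0],[[0,-0.01,-0.059],0],[[0,-0.01,-0.059],0],[[0,-0.01,-0.059],0],[[0,-0.01,-0.059],0],[[0,-0.01,-0.059],0]]'
python3 - <<'E'
from station import ctrl
from h import *
c=ctrl.capture("side")
W=world(c);p=ctrl.observe()["tcp_pos"]
m=(np.hypot(W[...,0]-p[0],W[...,1]-p[1])<.03)&(W[...,2]>.155)&(W[...,2]<.2)
print("tip lowest",np.sort(W[m][:,2])[:8].round(3))
m=(np.hypot(W[...,0]-p[0],W[...,1]-p[1])<.03)&(W[...,2]>.135)&(W[...,2]<.15)
print("pipe top",np.median(W[m],0).round(4),m.sum())
cv2.imwrite("pics/s4.png",cv2.resize(c["frame"][110:260,250:450,::-1],None,fx=4,fy=4,interpolation=cv2.INTER_CUBIC))
E
```

```text
t: 6.9
tcp_pos: [0.6087, -0.0963, 0.2492]
tcp_rot: [-3.14, 0.001, 1.121]
wrist_force: [0.7, 0.8, -1.4]
gripper_width: 0.001
t: 8.1
tcp_pos: [0.6099, -0.1041, 0.1917]
tcp_rot: [3.141, -0.0, 1.122]
wrist_force: [0.2, -0.0, 0.0]
gripper_width: -0.001
tip lowest [0.172 0.173 0.173 0.173 0.173 0.173 0.173 0.173]
pipe top [ 0.6087 -0.1064  0.141 ] 72
```

View pics/s4.png

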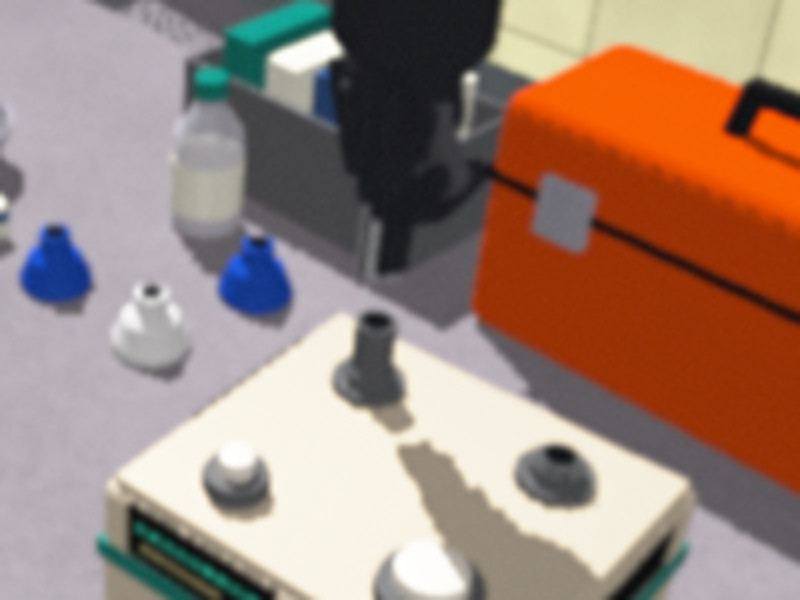

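The tips (385,270) are about 31 mm over the tall pipe's top (375,320) and within 3 mm of its centre. I'll hold, then cross at height to the large key and stop above it.

```bash
python3 -m inch '[[[0,0,0],0],[[0,0,0],0],[[0,0,0],0],[[0,0,0],0],[[0,0,0],0],[[0,0,0],0],[[0,0,0],0],[[0,0,0],0],[[0,0,0],0],[[0,0,0],0],[[0,0,0],0],[[0,0,0],0]]' && python3 -m inch '[[[0,0,0],0],[[0,0,0],0],[[0,0,0],0],[[0,0,0],0],[[0,0,0],0],[[0,0,0],0],[[0,0,0],0],[[0,0,0],0],[[0,0,0],0],[[0,0,0],0],[[0,0,0],0]]' && python3 -m inch '[[[0,0,0.01],0],[[0,0,0.03],0],[[0,0,0.05],0],[[0,0,0.059],0],[[-0.01,-0.01,0.059],0],[[-0.03,-0.035,0.059],0],[[-0.05,-0.06,0.059],0],[[-0.07,-0.085,0.059],0],[[-0.09,-0.108,0.059],0],[[-0.098,-0.119,0.055],0],[[-0.098,-0.119,0.035],0],[[-0.098,-0.119,0.015],0]]' && python3 -m inch '[[[0,0,-0.02],0],[[0,0,-0.035],0],[[0,0,-0.04],0],[[0,0,-0.04],0],[[0,0,-0.04],0],[[0,0,-0.04],0]]'
python3 - <<'E'
from station import ctrl
from h import *
c=ctrl.capture("side")
W=world(c);p=ctrl.observe()["tcp_pos"];print(p)
m=(np.hypot(W[...,0]-p[0],W[...,1]-p[1])<.05)&(W[...,2]>.14)&(W[...,2]<.2)
print("tip lowest",np.sort(W[m][:,2])[:8].round(3))
cv2.imwrite("pics/s5.png",cv2.resize(c["frame"][150:300,260:460,::-1],None,fx=4,fy=4,interpolation=cv2.INTER_CUBIC))
E
```

```text
t: 9.35
tcp_pos: [0.6098, -0.104, 0.1913]
tcp_rot: [3.142, -0.0, 1.122]
wrist_force: [0.3, 0.2, 0.2]
gripper_width: -0.001
t: 10.45
tcp_pos: [0.6098, -0.104, 0.1913]
tcp_rot: [-3.142, 0.0, 1.122]
wrist_force: [-0.4, 0.1, 0.3]
gripper_width: 0.002
t: 11.65
tcp_pos: [0.5113, -0.2236, 0.2054]
tcp_rot: [3.141, -0.0, 1.121]
wrist_force: [-0.2, 0.2, -0.6]
gripper_width: -0.002
t: 12.25
tcp_pos: [0.5122, -0.2232, 0.1671]
tcp_rot: [3.14, 0.0, 1.122]
wrist_force: [0.2, 0.1, 0.6]
gripper_width: -0.002
[ 0.51221776 -0.22323406  0.16705973]
tip lowest [0.147 0.147 0.148 0.148 0.148 0.149 0.15  0.151]
```

View pics/s5.png

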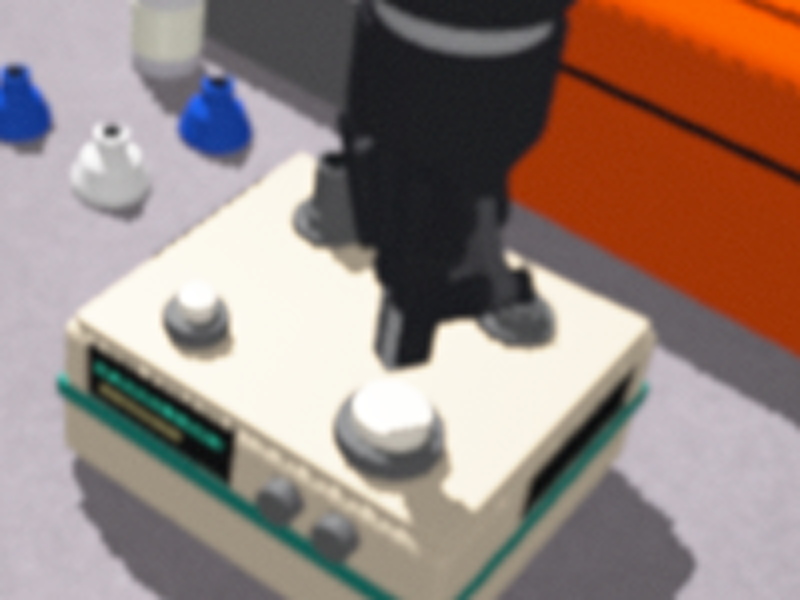

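The tips (405,362) are centred over the large cap (390,405) to within a few mm. I'll approach it in small steps, watching force.

```bash
python3 -m inch '[[[0,0,-0.01],0],[[0,0,-0.018],0],[[0,0,-0.022],0],[[0,0,-0.022],0],[[0,0,-0.022],0]]' && python3 -m inch '[[[0,0,-0.002],0],[[0,0,-0.004],0],[[0,0,-0.006],0],[[0,0,-0.006],0],[[0,0,-0.006],0]]'&& python3 -m inch '[[[0,0,-0.001],0],[[0,0,-0.002],0],[[0,0,-0.002],0],[[0,0,-0.002],0]]'
```

```text
t: 12.8
tcp_pos: [0.5117, -0.2229, 0.1442]
tcp_rot: [-3.141, -0.0, 1.122]
wrist_force: [0.2, -0.1, 0.7]
gripper_width: 0.003
t: 13.3
tcp_pos: [0.512, -0.2231, 0.1385]
tcp_rot: [3.141, 0.0, 1.122]
wrist_force: [0.1, 0.6, 2.1]
gripper_width: 0.0
t: 13.7
tcp_pos: [0.512, -0.2231, 0.1365]
tcp_rot: [3.141, 0.0, 1.122]
wrist_force: [1.6, -0.7, 4.2]
gripper_width: 0.004
```

```bash
python3 -m inch '[[[0,0,-0.001],0],[[0,0,-0.002],0],[[0,0,-0.003],0],[[0,0,-0.003],0]]'
```

```text
t: 14.1
tcp_pos: [0.5121, -0.2232, 0.1348]
tcp_rot: [3.14, 0.0, 1.122]
wrist_force: [-3.7, 2.3, 18.8]
gripper_width: -0.002
```

At 18.8 N the key is on its stop. I'll hold 0.8 s, release and withdraw.

```bash
python3 -m inch '[[[0,0,0],0],[[0,0,0],0],[[0,0,0],0],[[0,0,0],0],[[0,0,0],0],[[0,0,0],0],[[0,0,0],0],[[0,0,0],0]]' && python3 -m inch '[[[0,0,0.004],0],[[0,0,0.01],0],[[0,0,0.025],0],[[0,0,0.05],0],[[0,0,0.08],0],[[0,0,0.11],0],[[0,0,0.13],0],[[-0.01,0,0.14],0],[[-0.04,0,0.145],0],[[-0.07,0,0.145],0],[[-0.08,0,0.145],0],[[-0.08,0,0.145],0]]'
python3 - <<'E'
from station import ctrl
from h import *
C={n:np.load(n+".npy",allow_pickle=True).item() for n in("top","side")}
c=ctrl.capture("side");W=world(c);W0=world(C["side"])
for n,(u,v) in{"kL":(358,251),"kS":(310,222),"tall":(344,191),"mid":(287,182)}.items():
    print(n,np.nanmedian(W[v-1:v+2,u-1:u+2,2]).round(4),np.nanmedian(W0[v-1:v+2,u-1:u+2,2]).round(4))
print(ctrl.observe()["wrist_force"])
cv2.imwrite("pics/s6.png",cv2.resize(c["frame"][...,::-1],(800,600),interpolation=cv2.INTER_CUBIC))
E
```

```text
t: 14.9
tcp_pos: [0.5121, -0.2232, 0.1348]
tcp_rot: [3.14, 0.0, 1.122]
wrist_force: [-3.0, 0.9, 20.0]
gripper_width: -0.001
t: 16.1
tcp_pos: [0.4302, -0.2227, 0.2779]
tcp_rot: [-3.14, -0.0, 1.121]
wrist_force: [0.0, 0.2, -0.3]
gripper_width: 0.001
kL 0.121 0.1214
kS 0.1206 0.1212
tall 0.3245 0.1418
mid 0.0406 0.0415
[ 0.14054393  0.14408274 -0.36921096]
```

View pics/s6.png

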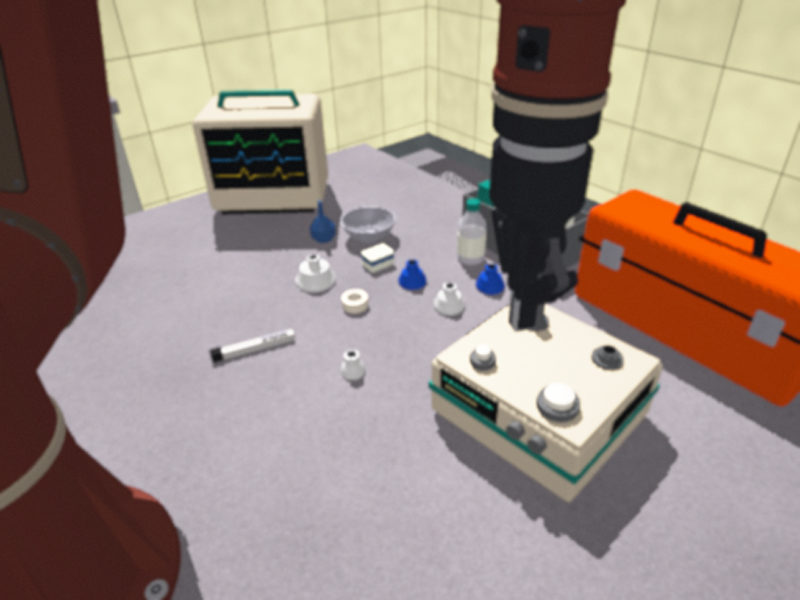

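The key is back up (cap at 0.121), the hand is clear and everything stands where it did.

```bash
python3 -m inch '[[[0,0,0],0],[[0,0,0],0],[[0,0,0],0]]'; python3 -c "
from station import ctrl
print(ctrl.finish_job())"
```

```text
t: 16.45
tcp_pos: [0.4323, -0.223, 0.278]
tcp_rot: [-3.141, -0.0, 1.122]
wrist_force: [0.3, -1.1, 0.3]
gripper_width: 0.003
the job is handed in; nothing more can be done
None
```

I did the whole job in the order asked and handed it in at about 16.5 s; the hand-in gave no verdict.

- **Middle mask:** I pointed straight down at it with the shut fingertips about 30 mm above the neck and held for about 2.6 s.
- **Tall outlet:** I pointed the same way, about 31 mm above the pipe, for about 2.8 s.
- **Large key:** I pressed it onto its stop and held it about 0.8 s at up to 20 N, which is higher than the 5 N of the spring because it was against the stop. I then released it and drew the hand clear.

**Last checks:**
- The large key's cap is back at its starting height (0.121 m, same as before within 0.5 mm).
- The small key and middle mask read within 1 mm of their first heights, and the other objects look unmoved in the last picture.
- The wrist force is about 0–1 N, so the arm is touching nothing.
- The arm hid the tall outlet in the last depth reading, so I could not recheck its height. No contact force showed in the readings there.
- The two cameras disagreed by 3–6 mm on positions, which was small enough for both the pointing and the press.

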